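# Load the conveyor's carriers with shaft hubs in order of height for the gauge test run

## Task

Get the conveyor ready for a test run of its height gauge: load the four aluminium shaft hubs into the four carriers on the belt, one in each, in order of height, with the shortest in the carrier next to the gauge and the tallest in the one farthest from it. Each hub must stand upright on its flange, down in the round nest of its carrier. Set the hubs down rather than dropping them, and do not bump the gauge.

Things in the scene. Friction and masses are not known exactly. Their poses are not given: they have to be found in the camera images.
- hub_34: flanged shaft hub of bare turned aluminium, standing upright on its flange: flange 52 mm diameter and 8 mm thick at the bottom, above it a plain round stem 23 mm in diameter; 34 mm high overall; a blind bore in its top, 13 mm wide; about 75 g (varies). Shortest of the four hubs. Origin: centre of the flange's underside, z up along the stem.
- hub_48: flanged shaft hub of bare turned aluminium, standing upright on its flange: flange 52 mm diameter and 8 mm thick at the bottom, above it a plain round stem 28 mm in diameter; 48 mm high overall; a blind bore in its top, 18 mm wide; about 112 g (varies). Second shortest of the four hubs. Origin: centre of the flange's underside, z up along the stem.
- hub_62: flanged shaft hub of bare turned aluminium, standing upright on its flange: flange 52 mm diameter and 8 mm thick at the bottom, above it a plain round stem 33 mm in diameter; 62 mm high overall; a blind bore in its top, 23 mm wide; about 171 g (varies). Second tallest of the four hubs. Origin: centre of the flange's underside, z up along the stem.
- hub_76: flanged shaft hub of bare turned aluminium, standing upright on its flange: flange 52 mm diameter and 8 mm thick at the bottom, above it a plain round stem 38 mm in diameter; 76 mm high overall; a blind bore in its top, 28 mm wide; about 254 g (varies). Tallest of the four hubs. Origin: centre of the flange's underside, z up along the stem.
- carrier_a: one of four identical grey carriers in a row on the black conveyor belt, held fast: plate 90 mm square, 14 mm thick, with a round nest 66 mm wide and 6 mm deep in its top (nest floor 8 mm above the origin). Neighbours about 105 mm apart; letters do not tell the order. Origin: centre of the underside, on the belt, 45 mm above the table; y axis along the belt, x across it away from the robot, z up
- carrier_b: one of four identical grey carriers in a row on the black conveyor belt, held fast: plate 90 mm square, 14 mm thick, with a round nest 66 mm wide and 6 mm deep in its top (nest floor 8 mm above the origin). Neighbours about 105 mm apart; letters do not tell the order. Origin: centre of the underside, on the belt, 45 mm above the table; y axis along the belt, x across it away from the robot, z up
- carrier_c: one of four identical grey carriers in a row on the black conveyor belt, held fast: plate 90 mm square, 14 mm thick, with a round nest 66 mm wide and 6 mm deep in its top (nest floor 8 mm above the origin). Neighbours about 105 mm apart; letters do not tell the order. Origin: centre of the underside, on the belt, 45 mm above the table; y axis along the belt, x across it away from the robot, z up
- carrier_d: one of four identical grey carriers in a row on the black conveyor belt, held fast: plate 90 mm square, 14 mm thick, with a round nest 66 mm wide and 6 mm deep in its top (nest floor 8 mm above the origin). Neighbours about 105 mm apart; letters do not tell the order. Origin: centre of the underside, on the belt, 45 mm above the table; y axis along the belt, x across it away from the robot, z up
- gauge: height gauge at one end of the row of carriers (either end), about 137 mm from the nearest carrier's centre: 30 mm aluminium post, 240 mm high, 98 mm beyond the belt's centre line, an arm back over the belt and a brass sensor barrel pointing down, its tip 152 mm above the table. The other end has only a low black sensor. Origin: belt's centre line under the barrel, table height; y along the belt, z up
Not all that is in view belongs to the job. What is shaped like the hub_48 but purple or red is not meant. Leave any pink look-alike of the hub_34 alone.

How it is judged:
By the outcome, as a careful person would: the job done as asked, in the order asked, and still so for the second after the job is handed in, with the robot touching nothing.
It also fails if it takes over 96 s, if anything falls off the work surface, if the arm or the gripper's body presses on something with over 40 N, if the wrist force passes 120 N, or if a joint passes its speed limit or range.

## Robot

A 6-joint arm with a two-finger parallel gripper is mounted at the origin on the work surface. World frame = base frame: x ahead of the robot, y to its left, z up, the work surface at z = 0. Lengths are in m, angles in rad, forces in N, time in s.
With the tool pointing down it reaches from about 0.3 to 0.875 m from the base axis. Payload 6.4 kg.
Tool frame: the origin (TCP) lies on the centre line of the jaws, within the pads' length; the fingertips stand 14 mm ahead of it and the grasp point (between the pads) lies 5 mm behind it; z points along the fingers, y is the direction in which the jaws open and shut (so a half turn about z gives the same grasp; the last joint's range is limited). The gripper opens to 85 mm and grips with 20 to 120 N. Pads are 22 mm wide; open, the fingers measure 114 mm over their backs; the gripper's body (76 mm by 85 mm) begins 54 mm behind the grasp point. The pads swing forward as they close: fully open they stand 13 mm farther back than shut.
Start: joints at [0.963, 0.181, 1.607, -0, 1.354, -0.206], TCP at [0.225, 0.529, 0.21] pointing down, gripper open.
Joint ranges: [-2.99, 2.99], [-0.89, 2.07], [0.3, 2.58], [-1.14, 4.28], [0, 2.63], [-3.12, 3.12]. Speed limits (rad/s): [2.57, 2.57, 3.01, 3.14, 3.14, 3.14].

## Interface

Orientations are given as a unit quaternion [w, x, y, z].
In Python, from bench import * gives the robot as it stands.
- The arm moves only by the tool servo_tool, never from a script. Its argument "plan" is a list that holds one entry, the list of rows, each a list of 5 numbers: the shift along the world's x, y, z in m, then the turn about the world's z in rad, then the gripper command: -1 is shut, 1 is fully open, values between are in proportion. In form: [[[tx, ty, tz, roll, claw], ...]]. A call has 1 to 8 rows; each row shifts and turns the commanded pose from where the row before left it; what a row does not reach is not made up. A row lasts 1/10 s, in which the tool goes at most 50 mm and 8.59 degrees, less where a joint would pass 70% of its speed; a pose out of reach is approached as far as the arm can. A call with a gripper value outside its range is refused whole. The fingers move at their own pace and stop on an object; the grip force is fixed at half the most. Time passes only in rows, so rows that do not move let the fingers close. It gives the time, the measured TCP pose, the force and the opening at its end, in the units of the state.
- get_obs(): the state, without advancing time (a new reading comes with each control period).
- camera(name): name is "side" or "top"; returns a dict with "img" (420x560x3 uint8, blue, green, red), "camera_matrix" (3x3 intrinsics, pixels), "rvec" (rotation vector, rad) and "tvec" (3), from world to camera coordinates, as OpenCV has them. Camera axes: x right, y down, z forward; pixel columns grow to the right and rows downward; lengths in m; the calibration is good to about 2 mm. A picture is of the moment at which its call begins. There is no depth.
- hand_in(): hands the job in, once; it reports no verdict.
Trained networks look in a picture, given as the dict that the camera call returned (one of the last four; its "shot" number tells which), for a name from the list of things; names that differ only in an ending like _2 or _b are one class to them, and where a whole thing is asked for, a point or a joint stands for the part that bears it (a point fixed in the world has none). Each returns a list of dicts, best first, with "conf" (0 to 1); they miss things now and then, are a little off and sometimes report something else, mostly with a low value. They report only what shows in the picture. A call takes as long as a camera call. They do not tell look-alikes from the thing itself.
- trace(picture, thing): "mask" (420x560 bool, what is visible of it) and "rect" ([left, top, right, bottom] as shares, 0 to 1, of the picture: columns of its width, rows of its height, round what is visible of it).
- pinpoint(picture, thing): "centre" ([row, column] as shares, 0 to 1, of the picture: columns of its width, rows of its height: a listed point, or the origin of a listed thing).
The state is a dict: "time_s": time; "q": joint angles; "dq": joint speeds; "joint_efforts": joint torques, N m; "eef_pos": TCP position; "eef_rot": TCP orientation; "wrist_force": force on the tool from outside, world axes, zero at the start; "torque": the same for the moment, N m; "opening": opening from 0.0 (shut) to 1.0 (fully open).
Only numpy, scipy, OpenCV 4.12 (cv2) and the standard library are available. Lean on these libraries where they do the work, as an engineer would, in place of code of your own. Each camera call takes 0.05 s, during which the arm holds its last target.

## Working session

There is one attempt and no reset: what is moved stays moved. The work goes in short steps, Python scripts to look and compute and a tool call to move; the robot and the scene stay as the last step left them, time stands still between calls to the robot, and variables do not carry over. Pictures are saved under pics/ and viewed, and the job is handed in when it is done.

Besides the shell and the picture viewer there is one more tool, called after ">>>" as name([rows], argument=value, ...), one row to a line, values as JSON. servo_tool: Moves the arm, as the interface text tells. Its arguments: {"type":"object","properties":{"plan":{"type":"array"}},"required":["plan"]}

```bash
mkdir -p pics; ls
cat > h.py <<'E'
from bench import *
import numpy as np, cv2
def ray(c,u,v):
    K=np.array(c["camera_matrix"]);R,_=cv2.Rodrigues(np.array(c["rvec"],float));t=np.array(c["tvec"],float).reshape(3)
    d=R.T@np.linalg.inv(K)@np.array([u,v,1.]);return -R.T@t,d
def onz(c,u,v,z):
    o,d=ray(c,u,v);return o+d*(z-o[2])/d[2]
def proj(c,P):
    p,_=cv2.projectPoints(np.array(P,float).reshape(-1,3),np.array(c["rvec"],float),np.array(c["tvec"],float),np.array(c["camera_matrix"],float),None);return p.reshape(-1,2)
E
python3 - <<'E'
from h import *
for n in("top","side"):
    c=camera(n);cv2.imwrite(f"pics/{n}0.png",c["img"])
    print(n,ray(c,280,210))
    for t in["hub_34","hub_48","hub_62","hub_76","carrier_a","gauge"]:
        for r in pinpoint(c,t):
            v,u=r["centre"][0]*420,r["centre"][1]*560
            z=0.045 if "carr" in t else 0
            print(t,round(r["conf"],2),round(u),round(v),onz(c,u,v,z).round(3))
print(get_obs())
E
```

```text
pics
top (array([ 0.27724545, -0.0022566 ,  1.12282218]), array([ 0.23700086,  0.02019652, -0.97134753]))
hub_34 0.96 342 250 [ 0.475 -0.116  0.   ]
hub_34 0.92 435 314 [ 0.355 -0.311  0.   ]
hub_34 0.82 244 256 [0.447 0.088 0.   ]
hub_34 0.79 388 308 [ 0.36  -0.216  0.   ]
hub_34 0.73 153 244 [0.457 0.282 0.   ]
hub_34 0.7 420 270 [ 0.444 -0.281  0.   ]
hub_34 0.6 337 298 [ 0.374 -0.109  0.   ]
hub_48 0.96 342 250 [ 0.475 -0.116  0.   ]
hub_48 0.92 435 314 [ 0.355 -0.311  0.   ]
hub_48 0.82 244 256 [0.447 0.088 0.   ]
hub_48 0.79 388 308 [ 0.36  -0.216  0.   ]
hub_48 0.73 153 244 [0.457 0.282 0.   ]
hub_48 0.7 420 270 [ 0.444 -0.281  0.   ]
hub_48 0.6 337 298 [ 0.374 -0.109  0.   ]
hub_62 0.96 342 250 [ 0.475 -0.116  0.   ]
hub_62 0.92 435 314 [ 0.355 -0.311  0.   ]
hub_62 0.82 244 256 [0.447 0.088 0.   ]
hub_62 0.79 388 308 [ 0.36  -0.216  0.   ]
hub_62 0.73 153 244 [0.457 0.282 0.   ]
hub_62 0.7 420 270 [ 0.444 -0.281  0.   ]
hub_62 0.6 337 298 [ 0.374 -0.109  0.   ]
hub_76 0.96 342 250 [ 0.475 -0.116  0.   ]
hub_76 0.92 435 314 [ 0.355 -0.311  0.   ]
hub_76 0.82 244 256 [0.447 0.
[... 1776 characters left out ...]
a 0.59 270 172 [0.625 0.132 0.045]
{'time_s': 0.7, 'q': array([ 9.62681691e-01,  1.80771967e-01,  1.60700501e+00, -5.05966493e-06,
        1.35380859e+00, -2.06272494e-01]), 'dq': array([ 0.00092351,  0.00111953,  0.00063916,  0.00074939, -0.00092137,
       -0.00098502]), 'joint_efforts': array([-2.12237930e-03, -4.44710004e+01, -3.51621473e+01, -2.32039865e-04,
        6.18893155e-04, -2.30512974e-06]), 'eef_pos': array([0.22486804, 0.52921817, 0.21010181]), 'eef_rot': array([3.67213019e-06, 1.99571424e-01, 9.79883282e-01, 2.27599418e-06]), 'wrist_force': array([ 0.74780487, -0.15489999, -0.2982056 ]), 'torque': array([ 0.02703312, -0.0499726 , -0.00273712]), 'opening': 1.0027517960450474}
```

View pics/top0.png

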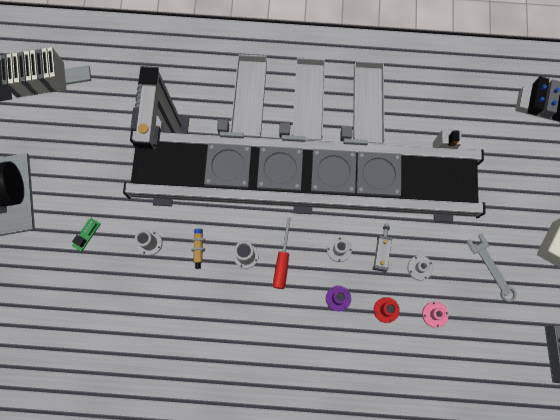

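View pics/side0.png

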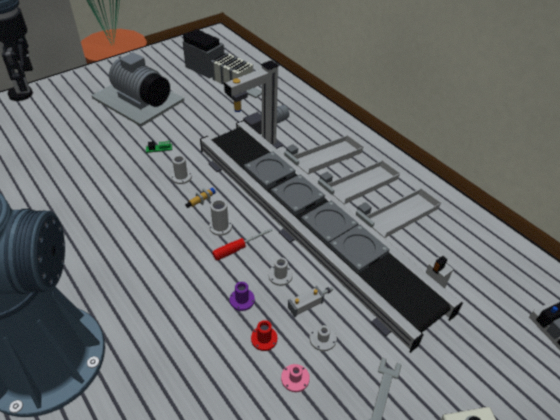

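```bash
cat > fit.py <<'E'
from h import *
from scipy.optimize import minimize
H={"hub_34":(.034,.0115),"hub_48":(.048,.014),"hub_62":(.062,.0165),"hub_76":(.076,.019)}
a=np.linspace(0,2*np.pi,48,endpoint=False)
def circ(x,y,z,r): return np.c_[x+r*np.cos(a),y+r*np.sin(a),np.full(48,z)]
def draw(c,parts,S=4):
    m=np.zeros((420*S,560*S),np.uint8)
    for P in parts:
        p=proj(c,P); cv2.fillConvexPoly(m,cv2.convexHull(((p+.5)*S-.5).round().astype(np.int32)),255)
    return cv2.resize(m,(560,420),interpolation=cv2.INTER_AREA)/255.
def hubparts(x,y,h,r,z0=0):
    return [np.r_[circ(x,y,z0,.026),circ(x,y,z0+.008,.026)],np.r_[circ(x,y,z0+.008,r),circ(x,y,z0+h,r)]]
def carparts(x,y,th=0):
    q=np.array([[-.045,-.045],[.045,-.045],[.045,.045],[-.045,.045]]);R=np.array([[np.cos(th),-np.sin(th)],[np.sin(th),np.cos(th)]]);q=q@R.T+[x,y]
    return [np.r_[np.c_[q,np.full(4,.045)],np.c_[q,np.full(4,.059)]]]
def fit(c,mask,f,x0):
    m=mask.astype(float)
    def cost(p):
        d=draw(c,f(p)); return 1-np.minimum(d,m).sum()/np.maximum(d,m).sum()
    x0=np.array(x0,float)
    s=np.vstack([x0]+[x0+.008*e for e in np.eye(len(x0))])
    r=minimize(cost,x0,method="Nelder-Mead",options=dict(initial_simplex=s,xatol=2e-4,fatol=1e-4)); return r.x,r.fun
E
python3 - <<'E'
from fit import *
G={"hub_34":(.445,-.283),"hub_48":(.475,-.112),"hub_62":(.457,.289),"hub_76":(.445,.087)}
for n in("top","side"):
    c=camera(n)
    T=trace(c,"hub_34")
    for k,g in G.items():
        u,v=proj(c,[*g,.01])[0]
        best=min(T,key=lambda t:np.hypot(*(np.argwhere(t["mask"]).mean(0)[::-1]-[u,v])))
        x,f=fit(c,best["mask"],lambda p:hubparts(p[0],p[1],*H[k]),g)
        # other hypotheses
        alt={j:round(fit(c,best["mask"],lambda p:hubparts(p[0],p[1],*H[j]),g)[1],3) for j in H}
        print(n,k,x.round(4),round(f,3),alt)
    for t in trace(c,"carrier_a"):
        vv,uu=np.argwhere(t["mask"]).mean(0); g=onz(c,uu,vv,.055)[:2]
        x,f=fit(c,t["mask"],lambda p:carparts(p[0],p[1]),g)
        print(n,"car",round(t["conf"],2),x.round(4),round(f,3))
    for t in trace(c,"gauge"):print("gauge",t["rect"],t["conf"])
    b=cv2.resize(c["img"][120:330,60:480],None,fx=1.9,fy=1.9,interpolation=cv2.INTER_CUBIC) if n=="top" else cv2.resize(c["img"][100:400,150:470],None,fx=2,fy=2,interpolation=cv2.INTER_CUBIC)
    cv2.imwrite(f"pics/{n}z.png",b)
E
```

```text
top hub_34 [ 0.4497 -0.2794] 0.051 {'hub_34': np.float64(0.051), 'hub_48': np.float64(0.054), 'hub_62': np.float64(0.128), 'hub_76': np.float64(0.233)}
top hub_48 [ 0.4762 -0.1092] 0.058 {'hub_34': np.float64(0.058), 'hub_48': np.float64(0.058), 'hub_62': np.float64(0.082), 'hub_76': np.float64(0.164)}
top hub_62 [0.4598 0.2891] 0.053 {'hub_34': np.float64(0.109), 'hub_48': np.float64(0.102), 'hub_62': np.float64(0.053), 'hub_76': np.float64(0.163)}
top hub_76 [0.4476 0.0856] 0.04 {'hub_34': np.float64(0.091), 'hub_48': np.float64(0.091), 'hub_62': np.float64(0.084), 'hub_76': np.float64(0.04)}
top car 0.96 [ 0.6301 -0.0848] 0.04
top car 0.96 [ 0.6307 -0.1767] 0.031
top car 0.89 [0.6267 0.1357] 0.028
top car 0.68 [0.6281 0.027 ] 0.045
gauge [0.2343, 0.1517, 0.3438, 0.354] 0.85
gauge [0.6348, 0.3598, 0.7157, 0.4655] 0.68
side hub_34 [ 0.4482 -0.279 ] 0.038 {'hub_34': np.float64(0.038), 'hub_48': np.float64(0.134), 'hub_62': np.float64(0.253), 'hub_76': np.float64(0.365)}
side hub_48 [ 0.4739 -0.1099] 0.092 {'hub_34': np.float64(0.163), 'hub_48': np.float64(0.092), 'hub_62': np.float64(0.239), 'hub_76': np.float64(0.368)}
side hub_62 [0.4607 0.292 ] 0.177 {'hub_34': np.float64(0.329), 'hub_48': np.float64(0.176), 'hub_62': np.float64(0.177), 'hub_76': np.float64(0.332)}
side hub_76 [0.4487 0.0856] 0.05 {'hub_34': np.float64(0.445), 'hub_48': np.float64(0.339), 'hub_62': np.float64(0.195), 'hub_76': np.float64(0.05)}
side car 0.93 [ 0.6301 -0.1779] 0.062
side car 0.91 [0.6275 0.0263] 0.028
side car 0.8 [0.6261 0.1351] 0.066
side car 0.6 [ 0.629  -0.0829] 0.061
gauge [0.4025, 0.136, 0.5062, 0.3476] 0.81
gauge [0.3723, 0.47, 0.4184, 0.5552] 0.63
```

The pictures show the gauge post and brass barrel at the left (+y) end of the belt, top picture at (148,105). The four nests are at about (228,165), (281,168), (335,171) and (379,174). The aluminium hubs are at (149,241), (245,254), (341,248) and (421,268), which fit as hub_62, hub_76, hub_48 and hub_34. The purple, red and pink look-alikes are below them.

The hub goes to the carrier at this y:

| Hub | Carrier y (m) |
|---|---|
| hub_34 | 0.135 |
| hub_48 | 0.027 |
| hub_62 | -0.084 |
| hub_76 | -0.177 |

I'll start with hub_62.

>>> servo_tool([
  [[0.029,-0.03,-0.01,0,0.4],[0.029,-0.03,-0.01,0,0.4],[0.029,-0.03,-0.01,0,0.4],[0.029,-0.03,-0.01,0,0.4],[0.03,-0.03,-0.01,0,0.4],[0.03,-0.03,-0.01,0,0.4],[0.03,-0.03,-0.01,0,0.4],[0.029,-0.029,-0.01,0,0.4]],
])

```text
time_s: 1.9
eef_pos: [0.4611, 0.2888, 0.13]
eef_rot: [0.0, 0.2, 0.98, 0.0]
wrist_force: [0.3, 0.5, 0.6]
opening: 0.699
```

>>> servo_tool([
  [[0,0,0,0,0.4],[0,0,0,0,0.4]],
])

```text
time_s: 2.1
eef_pos: [0.4602, 0.2895, 0.1298]
eef_rot: [-0.0, 0.201, 0.98, -0.0]
wrist_force: [0.4, -0.2, 0.2]
opening: 0.7
```

```bash
cat > ov.py <<'E'
from fit import *
import sys
def shot(n,tag,x0,y0,w,h,pts=[],s=3):
    c=camera(n);im=cv2.resize(c["img"],None,fx=s,fy=s,interpolation=cv2.INTER_CUBIC)
    for P in pts:
        u,v=(proj(c,P)[0]*s).astype(int);cv2.drawMarker(im,(int(u),int(v)),(0,255,255),0,8,1)
    o=im[y0*s:(y0+h)*s,x0*s:(x0+w)*s];cv2.imwrite(f"pics/{tag}.png",o);return c
E
python3 - <<'E'
from ov import *
shot("side","s1",100,60,200,180,[[.46,.29,.062]],3)
o=get_obs();print(o["time_s"],o["eef_pos"],o["opening"],o["wrist_force"])
E
```

```text
2.15 [0.4596878  0.29029798 0.13008975] 0.7052339549454555 [ 0.09402339  0.26309201 -0.07184375]
```

View pics/s1.png

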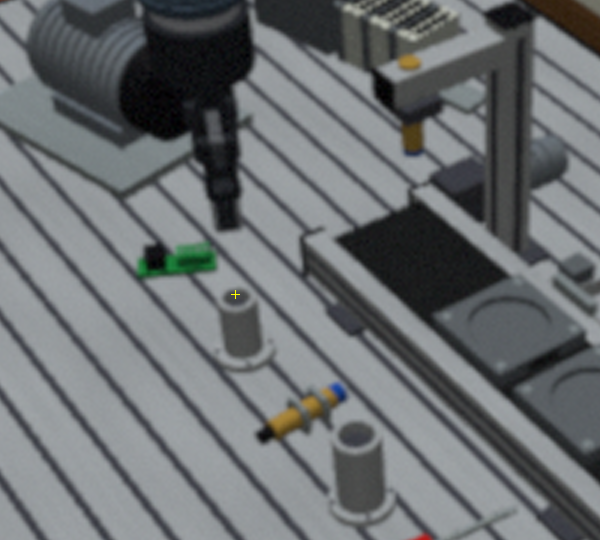

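Side view: the fingers hang just above hub_62. My predicted top centre, at (235,294) in the crop, sits on its bore, so I'll go down and grip.

>>> servo_tool([
  [[0,0,-0.03,0,0.4],[0,0,-0.03,0,0.4],[0,0,-0.02,0,0.4],[0,0,-0.013,0,0.4],[0,0,0,0,-1],[0,0,0,0,-1],[0,0,0,0,-1],[0,0,0,0,-1]],
])

```text
time_s: 2.95
eef_pos: [0.4608, 0.2908, 0.0384]
eef_rot: [0.001, 0.199, 0.98, 0.001]
wrist_force: [-0.9, 0.4, 1.3]
opening: 0.332
```

>>> servo_tool([
  [[0,0,0,0,-1],[0,0,0,0,-1]],
])

```text
time_s: 3.15
eef_pos: [0.4608, 0.2906, 0.0382]
eef_rot: [0.001, 0.2, 0.98, 0.001]
wrist_force: [-0.8, 0.7, 5.8]
opening: 0.331
```

>>> servo_tool([
  [[0,0,0.01,0,-1],[0,0,0.02,0,-1],[0,0,0.03,0,-1],[0,0,0.03,0,-1]],
])

```text
time_s: 3.55
eef_pos: [0.459, 0.2898, 0.1276]
eef_rot: [-0.001, 0.2, 0.98, -0.001]
wrist_force: [0.7, 0.8, -1.6]
opening: 0.332
```

Run:
```python
from ov import *
shot("side","s2",100,60,200,180,[],3)
o=get_obs();print(o["time_s"],o["eef_pos"],o["opening"],o["wrist_force"])
```

```text
3.6 [0.46234859 0.29119468 0.13352435] 0.33163540093505184 [2.8601605  1.84990641 2.18732999]
```

View pics/s2.png

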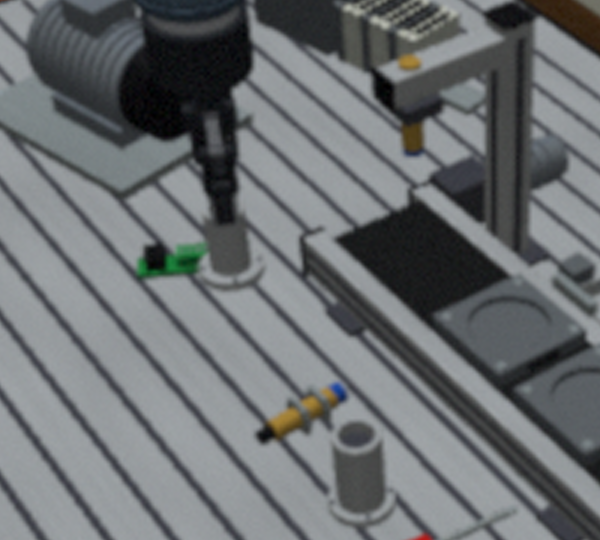

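Hub_62 is held upright and lifted, with its flange in the crop at (232,268). I'll carry it to the carrier at y=-0.084.

>>> servo_tool([
  [[0,-0.02,0.02,0,-1],[0,-0.038,0.02,0,-1],[0,-0.042,0.01,0,-1],[0,-0.044,0,0,-1],[0,-0.044,0,0,-1],[0,-0.044,0,0,-1],[0,-0.044,0,0,-1],[0.02,-0.038,0,0,-1]],
])

```text
time_s: 4.4
eef_pos: [0.4779, -0.0254, 0.177]
eef_rot: [-0.001, 0.2, 0.98, -0.0]
wrist_force: [1.6, 0.7, -1.4]
opening: 0.331
```

>>> servo_tool([
  [[0.03,-0.03,0,0,-1],[0.035,-0.02,0,0,-1],[0.035,-0.01,0,0,-1],[0.03,0,0,0,-1],[0.02,0,0,0,-1],[0,0,-0.01,0,-1],[0,0,-0.03,0,-1],[0,0,-0.02,0,-1]],
])

```text
time_s: 5.2
eef_pos: [0.6279, -0.0833, 0.1147]
eef_rot: [-0.002, 0.199, 0.98, 0.0]
wrist_force: [0.5, 0.7, -2.2]
opening: 0.332
```

>>> servo_tool([
  [[0,0,-0.01,0,-1],[0,0,0,0,-1],[0,0,0,0,-1]],
])

```text
time_s: 5.5
eef_pos: [0.6299, -0.0839, 0.1078]
eef_rot: [0.0, 0.2, 0.98, -0.0]
wrist_force: [0.2, 0.1, -2.3]
opening: 0.332
```

Run:
```python
from ov import *
c=shot("side","s3",230,120,200,180,[],3)
o=get_obs();print(o["time_s"],o["eef_pos"],o["opening"],o["wrist_force"])
```

```text
5.55 [ 0.63052428 -0.08403405  0.10849825] 0.33111562732255456 [ 0.44541669  0.66673693 -1.50231647]
```

View pics/s3.png

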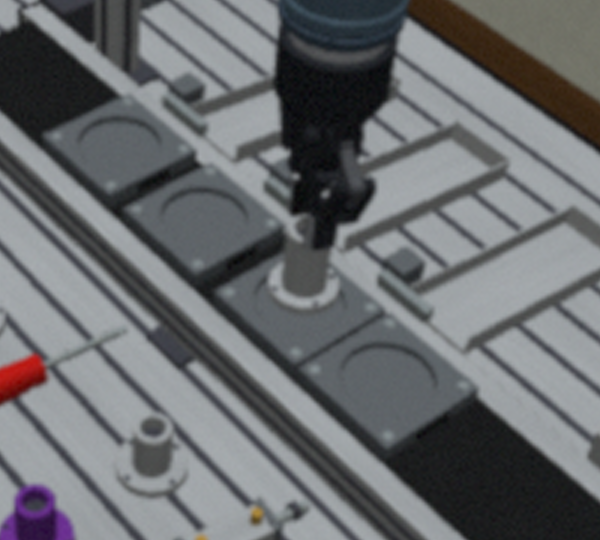

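Hub_62 hangs over the third carrier, flange at (305,287) in the crop, lined up with the nest. Now the set-down.

>>> servo_tool([
  [[0,0,-0.008,0,-1],[0,0,-0.005,0,-1],[0,0,0,0,-1],[0,0,0,0,-1]],
])

```text
time_s: 5.95
eef_pos: [0.6297, -0.0837, 0.0939]
eef_rot: [-0.0, 0.2, 0.98, 0.0]
wrist_force: [0.1, 0.4, -1.9]
opening: 0.33
```

>>> servo_tool([
  [[0,0,-0.001,0,-1],[0,0,-0.001,0,-1],[0,0,0,0,-1]],
])

```text
time_s: 6.25
eef_pos: [0.6298, -0.0838, 0.092]
eef_rot: [-0.0, 0.2, 0.98, -0.0]
wrist_force: [0.5, 0.0, -2.0]
opening: 0.33
```

>>> servo_tool([
  [[0,0,-0.001,0,-1],[0,0,0,0,-1],[0,0,0,0,-1]],
])

```text
time_s: 6.55
eef_pos: [0.6301, -0.0839, 0.0915]
eef_rot: [0.0, 0.2, 0.98, -0.0]
wrist_force: [1.2, -0.1, 1.1]
opening: 0.329
```

>>> servo_tool([
  [[0,0,-0.0005,0,-1],[0,0,0,0,-0.1],[0,0,0,0,0.2],[0,0,0,0,0.2],[0,0,0.01,0,0.2],[0,0,0.03,0,0.2],[0,0,0.03,0,0.2],[-0.02,0,0.02,0,0.2]],
])

```text
time_s: 7.35
eef_pos: [0.6121, -0.0843, 0.184]
eef_rot: [0.002, 0.199, 0.98, -0.0]
wrist_force: [-0.1, -0.2, 0.5]
opening: 0.598
```

Run:
```python
from ov import *
c=shot("side","s4",230,120,200,180,[],3)
o=get_obs();print(o["time_s"],o["eef_pos"],o["opening"],o["wrist_force"])
```

```text
7.4 [ 0.61032112 -0.08432988  0.18688783] 0.6032850614816332 [2.40574356 1.03948848 1.32060272]
```

View pics/s4.png

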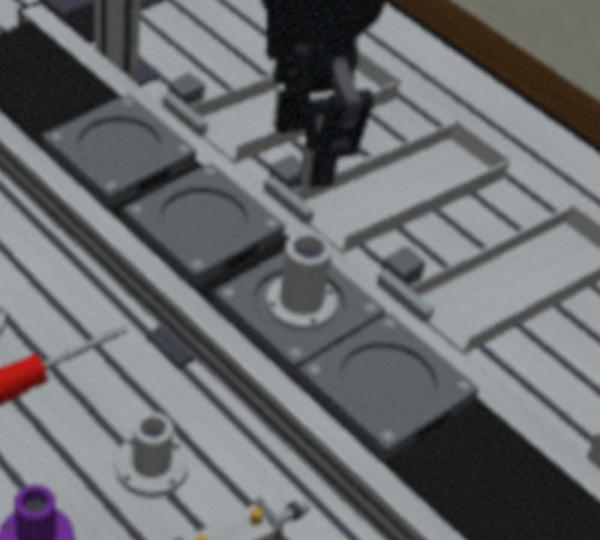

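Hub_62 stands in its nest, seen at (305,280) in the crop. Next is hub_76.

>>> servo_tool([
  [[-0.025,0.01,0,0,0.4],[-0.03,0.03,0,0,0.5],[-0.03,0.035,0,0,0.5],[-0.03,0.035,-0.01,0,0.5],[-0.025,0.03,-0.01,0,0.5],[-0.022,0.03,-0.016,0,0.5],[0,0,0,0,0.5],[0,0,0,0,0.5]],
])

```text
time_s: 8.2
eef_pos: [0.4478, 0.0867, 0.145]
eef_rot: [0.0, 0.199, 0.98, -0.0]
wrist_force: [1.1, -0.3, 0.8]
opening: 0.752
```

Run:
```python
from ov import *
c=shot("side","s5",130,120,200,180,[[.448,.0856,.076]],3)
o=get_obs();print(o["time_s"],o["eef_pos"],o["opening"],o["wrist_force"])
```

```text
8.25 [0.44884603 0.0860031  0.14544887] 0.7493336946018291 [ 0.79821726  0.1351357  -0.30226923]
```

View pics/s5.png

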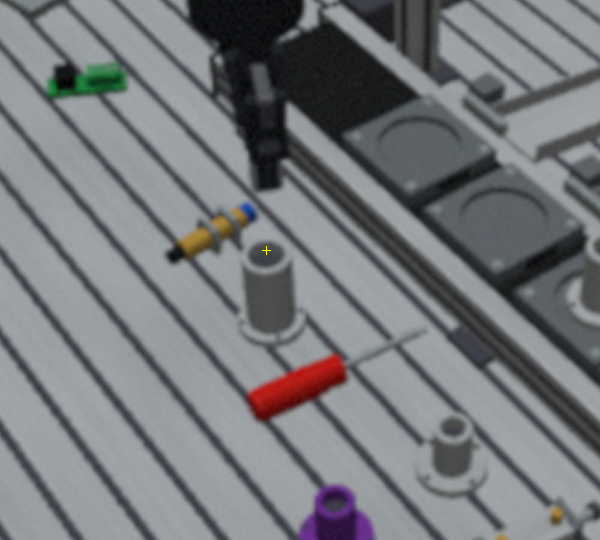

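The predicted hub_76 top centre, at (266,250) in the crop, lies on its bore. Grip it.

>>> servo_tool([
  [[0,0,-0.03,0,0.5],[0,0,-0.035,0,0.5],[0,0,-0.022,0,0.5],[0,0,-0.01,0,0.5],[0,0,0,0,-1],[0,0,0,0,-1],[0,0,0,0,-1],[0,0,0,0,-1]],
])

```text
time_s: 9.05
eef_pos: [0.4492, 0.0858, 0.0491]
eef_rot: [0.001, 0.2, 0.98, -0.0]
wrist_force: [-1.9, -2.8, 5.2]
opening: 0.402
```

>>> servo_tool([
  [[0,0,0,0,-1],[0,0,0,0,-1]],
])

```text
time_s: 9.25
eef_pos: [0.4492, 0.0858, 0.049]
eef_rot: [0.002, 0.199, 0.98, -0.0]
wrist_force: [-1.7, -3.9, 6.1]
opening: 0.405
```

>>> servo_tool([
  [[0,0,0.02,0,-1],[0,0,0.03,0,-1],[0,0,0.04,0,-1],[0,0,0.04,0,-1],[0,0,0.01,0,-1],[0,0,0,0,-1],[0,0,0,0,-1]],
])

```text
time_s: 9.95
eef_pos: [0.4467, 0.0864, 0.1859]
eef_rot: [-0.001, 0.2, 0.98, -0.0]
wrist_force: [0.3, -0.8, -3.6]
opening: 0.403
```

>>> servo_tool([
  [[0,-0.025,0,0,-1],[0,-0.038,0,0,-1],[0,-0.04,0,0,-1],[0.01,-0.04,0,0,-1],[0.02,-0.04,0,0,-1],[0.03,-0.03,0,0,-1],[0.035,-0.025,0,0,-1],[0.035,-0.015,0,0,-1]],
])

```text
time_s: 10.75
eef_pos: [0.5773, -0.1685, 0.184]
eef_rot: [-0.002, 0.201, 0.98, 0.0]
wrist_force: [-0.1, -0.5, -1.9]
opening: 0.405
```

>>> servo_tool([
  [[0.03,-0.01,0,0,-1],[0.022,0,0,0,-1],[0,0,-0.01,0,-1],[0,0,-0.03,0,-1],[0,0,-0.02,0,-1],[0,0,-0.008,0,-1],[0,0,0,0,-1],[0,0,0,0,-1]],
])

```text
time_s: 11.55
eef_pos: [0.6297, -0.1767, 0.1196]
eef_rot: [-0.0, 0.2, 0.98, 0.0]
wrist_force: [0.0, -0.1, -2.3]
opening: 0.401
```

Run:
```python
from ov import *
c=shot("side","s6",250,140,200,180,[],3)
o=get_obs();print(o["time_s"],o["eef_pos"],o["opening"],o["wrist_force"])
```

```text
11.6 [ 0.63035261 -0.17705409  0.12059525] 0.40028180039872635 [ 0.49806728 -1.06091051 -2.23833643]
```

View pics/s6.png

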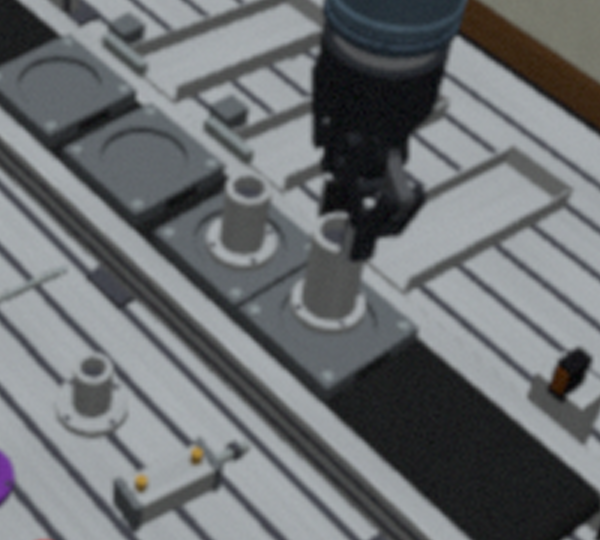

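Hub_76 hangs over the last nest, flange at (327,303) in the crop, clear of hub_62. Lower it to a TCP height of about 0.102.

>>> servo_tool([
  [[0,0,-0.009,0,-1],[0,0,-0.006,0,-1],[0,0,0,0,-1],[0,0,0,0,-1]],
])

```text
time_s: 12.0
eef_pos: [0.6297, -0.1767, 0.1043]
eef_rot: [-0.0, 0.2, 0.98, 0.0]
wrist_force: [0.4, 0.2, -2.2]
opening: 0.401
```

>>> servo_tool([
  [[0,0,-0.001,0,-1],[0,0,-0.001,0,-1],[0,0,0,0,-1]],
])

```text
time_s: 12.3
eef_pos: [0.6299, -0.1768, 0.1026]
eef_rot: [-0.0, 0.2, 0.98, 0.0]
wrist_force: [-0.2, 0.2, -2.9]
opening: 0.401
```

>>> servo_tool([
  [[0,0,-0.001,0,-1],[0,0,0,0,-1],[0,0,0,0,-1]],
])

```text
time_s: 12.6
eef_pos: [0.6302, -0.177, 0.1022]
eef_rot: [0.0, 0.2, 0.98, -0.0]
wrist_force: [-0.8, -0.3, 1.3]
opening: 0.399
```

>>> servo_tool([
  [[0,0,-0.0005,0,-1],[0,0,0,0,0.1],[0,0,0,0,0.3],[0,0,0,0,0.3],[0,0,0.01,0,0.3],[0,0,0.03,0,0.3],[0,0,0.03,0,0.3],[-0.02,0,0.02,0,0.3]],
])

```text
time_s: 13.4
eef_pos: [0.612, -0.1773, 0.1945]
eef_rot: [0.002, 0.199, 0.98, -0.0]
wrist_force: [-0.3, -0.2, 0.9]
opening: 0.652
```

>>> servo_tool([
  [[-0.035,0,0,0,0.2],[-0.04,0.022,-0.01,0,0.2],[-0.035,0.025,-0.03,0,0.2],[-0.025,0.02,-0.03,0,0.2],[0,0,0,0,0.2],[0,0,0,0,0.2]],
])

```text
time_s: 14.0
eef_pos: [0.4761, -0.1105, 0.1227]
eef_rot: [-0.0, 0.199, 0.98, 0.0]
wrist_force: [0.3, -0.0, 0.5]
opening: 0.601
```

Run:
```python
from ov import *
c=shot("side","s7",220,150,200,180,[[.475,-.1095,.048]],3)
o=get_obs();print(o["time_s"],o["eef_pos"],o["opening"],o["wrist_force"])
```

```text
14.05 [ 0.47770838 -0.11153399  0.12382325] 0.6018376429037379 [-0.04793193 -0.40201948  0.14761137]
```

View pics/s7.png

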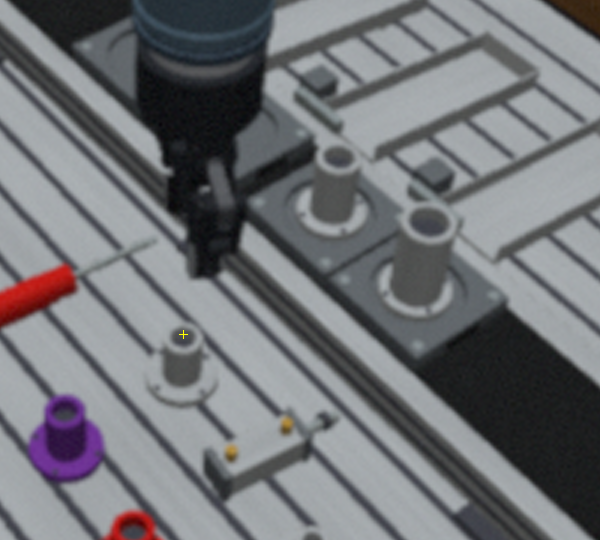

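Hub_76 stands in the last nest at (420,255) in the crop. The hub_48 mark at (183,335) lies on its bore, so grip hub_48.

>>> servo_tool([
  [[0,0,-0.03,0,0.2],[0,0,-0.03,0,0.2],[0,0,-0.02,0,0.2],[0,0,-0.009,0,0.2],[0,0,0,0,-1],[0,0,0,0,-1],[0,0,0,0,-1],[0,0,0,0,-1]],
])

```text
time_s: 14.85
eef_pos: [0.4775, -0.1114, 0.0347]
eef_rot: [0.001, 0.2, 0.98, -0.0]
wrist_force: [0.1, -0.2, 0.1]
opening: -0.001
```

>>> servo_tool([
  [[0,0,0,0,-1],[0,0,0,0,-1]],
])

```text
time_s: 15.05
eef_pos: [0.4768, -0.1111, 0.0339]
eef_rot: [0.0, 0.2, 0.98, -0.0]
wrist_force: [-0.7, 0.0, -0.2]
opening: -0.002
```

>>> servo_tool([
  [[0,0,0.02,0,-1],[0,0,0.04,0,-1],[0,0,0.04,0,-1],[0,0,0.04,0,-1],[0,0,0.01,0,-1],[0,0,0,0,-1],[0,0,0,0,-1]],
])

```text
time_s: 15.75
eef_pos: [0.4758, -0.1106, 0.1823]
eef_rot: [-0.001, 0.2, 0.98, 0.0]
wrist_force: [-0.9, 0.8, -0.8]
opening: 0.0
```

The gripper shut fully, so it missed hub_48. I'll look.

Run:
```python
from ov import *
c=shot("side","s8",220,150,200,180,[[.475,-.1095,.048]],3)
G={"hub_34":(.449,-.279),"hub_48":(.475,-.11)}
for n in("side","top"):
    c=camera(n);T=trace(c,"hub_34")
    if n=="top":cv2.imwrite("pics/t8.png",cv2.resize(c["img"][200:350,250:450],None,fx=3,fy=3,interpolation=cv2.INTER_CUBIC))
    for k,g in G.items():
        u,v=proj(c,[*g,.01])[0]
        best=min(T,key=lambda t:np.hypot(*(np.argwhere(t["mask"]).mean(0)[::-1]-[u,v])))
        print(n,k,fit(c,best["mask"],lambda p:hubparts(p[0],p[1],*H[k]),g))
```

```text
side hub_34 (array([ 0.4485384 , -0.27903009]), np.float64(0.054260230563295764))
side hub_48 (array([ 0.47455003, -0.11037221]), np.float64(0.12046184977978813))
top hub_34 (array([ 0.44827576, -0.27880656]), np.float64(0.043924763777780984))
top hub_48 (array([ 0.47604411, -0.10873831]), np.float64(0.46254799028441584))
```

View pics/s8.png

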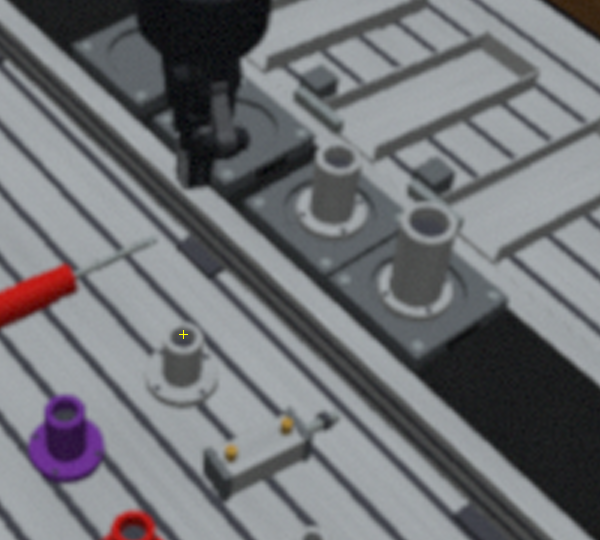

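View pics/t8.png

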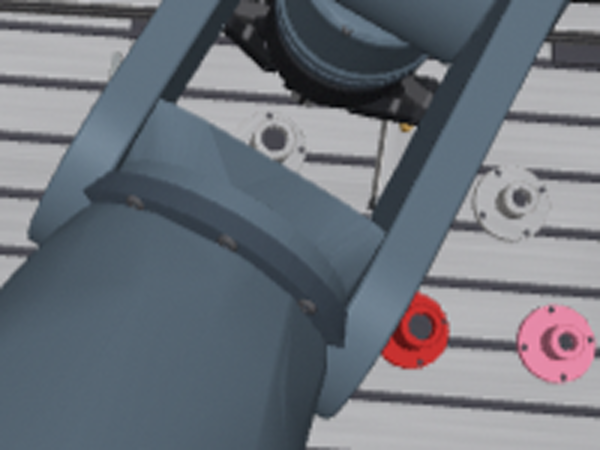

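Run:
```python
from ov import *
o=get_obs();p=o["eef_pos"];print(o["time_s"],p,o["q"],o["opening"])
c=shot("side","s9",240,140,120,110,[p,p-[0,0,.014],p+[0,0,.005],p-[0,0,.03]],5)
```

```text
16.0 [ 0.47566377 -0.11057188  0.18197176] [-4.72008144e-01  1.49086888e-02  1.84680262e+00 -2.70835762e-05
  1.28271257e+00 -1.64090274e+00] 0.0015334435668561725
```

View pics/s9.png

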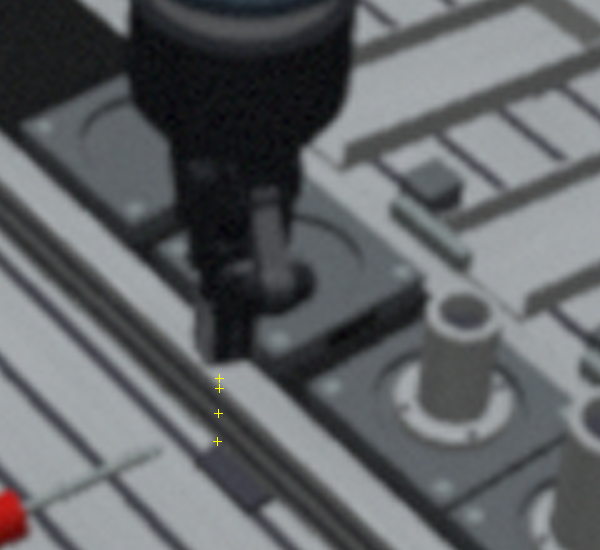

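The fingertips appear at (222,360) in the crop, about 15 mm above the reported TCP instead of 14 mm below it. The real tool therefore ends about 29 mm higher than stated, which explains the miss and the high grips on the first two hubs. Hub_48 hasn't moved. I'll go back down, checking tip height as I go.

>>> servo_tool([
  [[0,0,-0.02,0,0.2],[0,0,-0.04,0,0.2],[0,0,-0.04,0,0.2],[0,0,-0.03,0,0.2],[0,0,-0.01,0,0.2],[0,0,0,0,0.2],[0,0,0,0,0.2]],
])

```text
time_s: 16.75
eef_pos: [0.4774, -0.1114, 0.0446]
eef_rot: [0.001, 0.2, 0.98, -0.0]
wrist_force: [0.0, -0.8, 0.1]
opening: 0.601
```

Run:
```python
from ov import *
o=get_obs();p=o["eef_pos"];print(o["time_s"],p,o["opening"],o["wrist_force"])
c=shot("side","s10",230,200,120,110,[p+[0,0,.0155]],5)
```

```text
16.75 [ 0.47744559 -0.1114164   0.04461069] 0.6013305845984993 [ 0.04512126 -0.76878663  0.06829252]
```

View pics/s10.png

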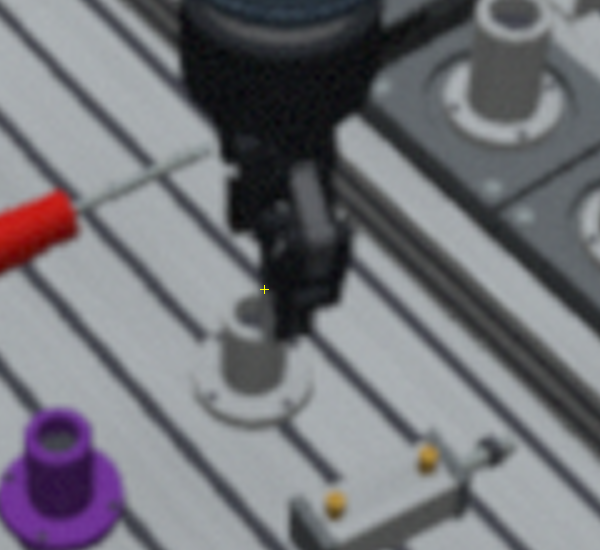

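Run:
```python
from ov import *
c=camera("side");p=get_obs()["eef_pos"];print(p)
u=np.array([.39,.92,0])
for z in(.02,.03,.04,.05,.06,.07):
    P=[p-[0,0,p[2]]+[0,0,z]-u*r for r in(.0255,.035)]
    print(z,((proj(c,P)-[230,200])*5).round())
```

```text
[ 0.477999   -0.11168787  0.0453133 ]
0.02 [[279. 396.]
 [285. 414.]]
0.03 [[280. 382.]
 [286. 400.]]
0.04 [[280. 367.]
 [286. 385.]]
0.05 [[281. 352.]
 [287. 371.]]
0.06 [[282. 337.]
 [288. 356.]]
0.07 [[283. 322.]
 [289. 340.]]
```

Tip height agrees: about 20 mm above the TCP at this opening. I'll go down 40 mm more, with a small xy trim.

>>> servo_tool([
  [[-0.002,0.001,-0.015,0,0.2],[0,0,-0.015,0,0.2],[0,0,-0.005,0,0.2],[0,0,0,0,0.2]],
])

```text
time_s: 17.25
eef_pos: [0.4747, -0.11, 0.0089]
eef_rot: [0.0, 0.2, 0.98, -0.0]
wrist_force: [0.3, 0.1, 0.4]
opening: 0.599
```

>>> servo_tool([
  [[0,0,-0.004,0,0.2],[0,0,0,0,-1],[0,0,0,0,-1],[0,0,0,0,-1],[0,0,0,0,-1],[0,0,0,0,-1]],
])

```text
time_s: 17.85
eef_pos: [0.4749, -0.1101, 0.0052]
eef_rot: [0.0, 0.199, 0.98, -0.0]
wrist_force: [-2.2, 0.8, 6.5]
opening: 0.3
```

Run:
```python
from ov import *
o=get_obs();p=o["eef_pos"];print(o["time_s"],p,o["opening"],o["wrist_force"])
c=shot("side","s11",230,200,120,110,[],5)
```

```text
17.85 [ 0.47487208 -0.11010072  0.00521676] 0.2995398632379023 [-2.24212921  0.76661033  6.50853835]
```

View pics/s11.png

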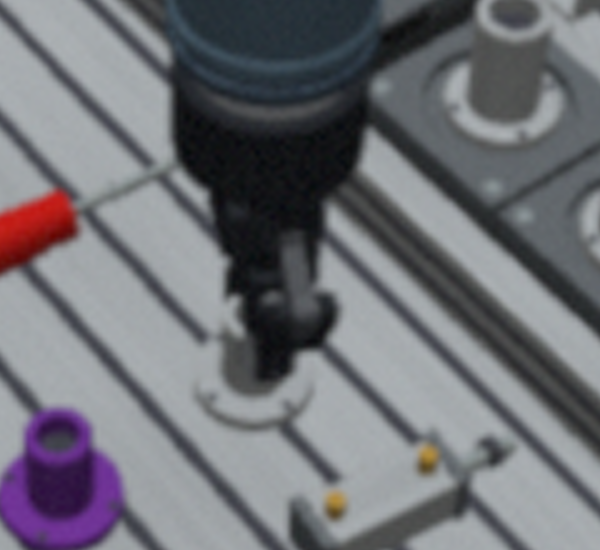

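Hub_48 is gripped well down the stem, finger at (270,360) in the crop. Lift it and carry it to the second nest.

>>> servo_tool([
  [[0,0,0.02,0,-1],[0,0,0.04,0,-1],[0,0.02,0.04,0,-1],[0,0.035,0,0,-1],[0,0.035,0,0,-1],[0.02,0.03,0,0,-1],[0.03,0.017,0,0,-1],[0.035,0,0,0,-1]],
])

```text
time_s: 18.7
eef_pos: [0.5595, 0.0299, 0.1044]
eef_rot: [-0.0, 0.198, 0.98, 0.0]
wrist_force: [-0.6, -0.7, -1.3]
opening: 0.304
```

>>> servo_tool([
  [[0.035,0,0,0,-1],[0.025,0,0,0,-1],[0.008,0,0,0,-1],[0,0,-0.01,0,-1],[0,0,-0.015,0,-1],[0,0,0,0,-1],[0,0,0,0,-1]],
])

```text
time_s: 19.4
eef_pos: [0.6257, 0.0272, 0.0782]
eef_rot: [-0.001, 0.2, 0.98, -0.0]
wrist_force: [-0.0, 0.1, -0.8]
opening: 0.305
```

Run:
```python
from ov import *
o=get_obs();p=o["eef_pos"];print(o["time_s"],p,o["opening"],o["wrist_force"])
c=shot("side","s12",220,110,150,130,[],4)
```

```text
19.4 [0.62566742 0.02720348 0.07822727] 0.30539068753584026 [-0.0154927   0.06013205 -0.75108886]
```

View pics/s12.png

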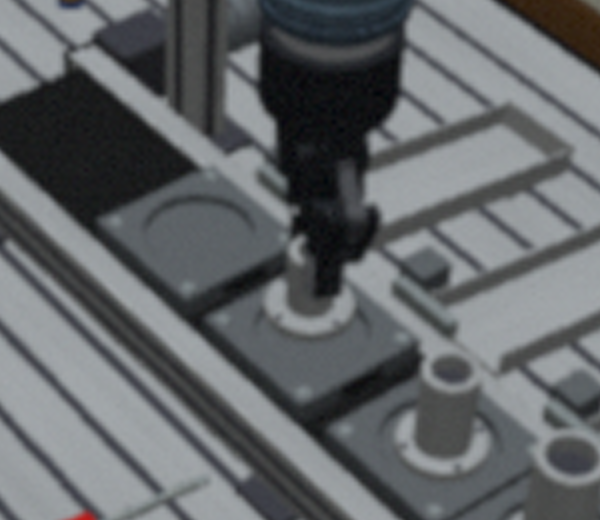

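Hub_48 hangs over the second nest, flange at (309,305) in the crop. Lower it.

>>> servo_tool([
  [[0.002,0,-0.01,0,-1],[0,0,-0.007,0,-1],[0,0,0,0,-1],[0,0,0,0,-1]],
])

```text
time_s: 19.85
eef_pos: [0.6292, 0.0271, 0.062]
eef_rot: [-0.0, 0.2, 0.98, -0.0]
wrist_force: [0.7, -0.3, -1.0]
opening: 0.303
```

>>> servo_tool([
  [[0,0,-0.001,0,-1],[0,0,-0.001,0,-1],[0,0,0,0,-1]],
])

```text
time_s: 20.15
eef_pos: [0.6295, 0.0271, 0.0605]
eef_rot: [0.0, 0.2, 0.98, 0.0]
wrist_force: [0.3, 0.1, -1.2]
opening: 0.306
```

>>> servo_tool([
  [[0,0,-0.001,0,-1],[0,0,0,0,-1],[0,0,0,0,-1]],
])

```text
time_s: 20.45
eef_pos: [0.6295, 0.0271, 0.0595]
eef_rot: [-0.0, 0.2, 0.98, 0.0]
wrist_force: [-0.5, -0.0, -2.1]
opening: 0.305
```

>>> servo_tool([
  [[0,0,-0.001,0,-1],[0,0,0,0,-1],[0,0,0,0,-1]],
])

```text
time_s: 20.75
eef_pos: [0.6295, 0.0271, 0.0584]
eef_rot: [-0.0, 0.2, 0.98, 0.0]
wrist_force: [0.1, 0.3, -1.2]
opening: 0.304
```

>>> servo_tool([
  [[0,0,-0.001,0,-1],[0,0,0,0,-1],[0,0,0,0,-1]],
])

```text
time_s: 21.05
eef_pos: [0.6296, 0.0271, 0.0583]
eef_rot: [0.0, 0.199, 0.98, -0.0]
wrist_force: [-3.6, 0.0, 5.2]
opening: 0.305
```

Contact, so release, back off, and go to hub_34.

>>> servo_tool([
  [[0,0,0,0,0],[0,0,0,0,0.1],[0,0,0,0,0.1],[0,0,0.01,0,0.1],[0,0,0.03,0,0.1],[0,0,0.04,0,0.1],[-0.02,0,0.02,0,0.1],[-0.035,0,0,0,0.1]],
])

```text
time_s: 21.85
eef_pos: [0.5783, 0.0263, 0.1628]
eef_rot: [0.005, 0.2, 0.98, 0.0]
wrist_force: [0.2, -0.3, -0.3]
opening: 0.55
```

>>> servo_tool([
  [[-0.04,-0.01,0,0,0.1],[-0.035,-0.025,0,0,0.1],[-0.03,-0.035,0,0,0.1],[-0.02,-0.04,-0.01,0,0.1],[0,-0.045,-0.01,0,0.1],[0,-0.045,-0.02,0,0.1],[0,-0.045,-0.02,0,0.1],[0,-0.04,-0.02,0,0.1]],
])

```text
time_s: 22.65
eef_pos: [0.4497, -0.2607, 0.078]
eef_rot: [0.001, 0.2, 0.98, -0.001]
wrist_force: [0.7, 1.3, -0.1]
opening: 0.548
```

>>> servo_tool([
  [[0,-0.02,-0.02,0,0.1],[0,0,0,0,0.1],[0,0,0,0,0.1]],
])

```text
time_s: 22.95
eef_pos: [0.4492, -0.2778, 0.0576]
eef_rot: [-0.0, 0.2, 0.98, 0.0]
wrist_force: [0.4, -0.6, -0.4]
opening: 0.547
```

Run:
```python
from ov import *
o=get_obs();p=o["eef_pos"];print(o["time_s"],p,o["opening"],o["wrist_force"])
c=shot("side","s13",230,130,200,190,[[.4485,-.279,.034]],3)
```

```text
22.95 [ 0.44921683 -0.27777631  0.05759716] 0.5465532681813464 [ 0.41034549 -0.63831309 -0.42316246]
```

View pics/s13.png

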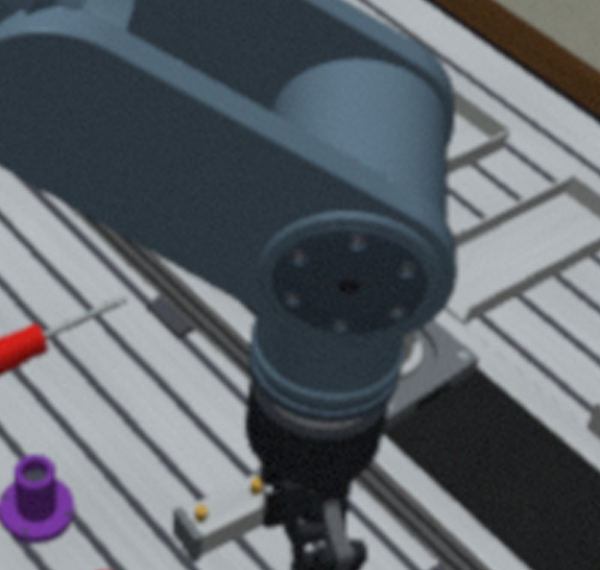

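The tool sits over hub_34, which the arm's wrist hides at the bottom of the crop. The clamp block at (220,505) is clear of the fingers. Go down in two stages.

>>> servo_tool([
  [[0,-0.001,-0.02,0,0.1],[0,0,-0.02,0,0.1],[0,0,-0.01,0,0.1],[0,0,0,0,0.1]],
])

```text
time_s: 23.4
eef_pos: [0.4492, -0.2774, 0.0071]
eef_rot: [-0.001, 0.199, 0.98, 0.001]
wrist_force: [0.3, 0.6, -0.4]
opening: 0.548
```

>>> servo_tool([
  [[0,0,-0.004,0,0.1],[0,0,-0.003,0,0.1],[0,0,0,0,0.1],[0,0,0,0,0.1]],
])

```text
time_s: 23.8
eef_pos: [0.4497, -0.2791, 0.0009]
eef_rot: [0.0, 0.2, 0.98, -0.0]
wrist_force: [-0.7, -0.7, 0.1]
opening: 0.549
```

Run:
```python
from ov import *
o=get_obs();p=o["eef_pos"];print(o["time_s"],p,o["opening"],o["wrist_force"])
c=shot("side","s14",270,270,120,110,[],5)
```

```text
23.8 [ 0.4496715  -0.2791229   0.00085975] 0.5488580788419255 [-0.66506171 -0.67576756  0.06050712]
```

View pics/s14.png

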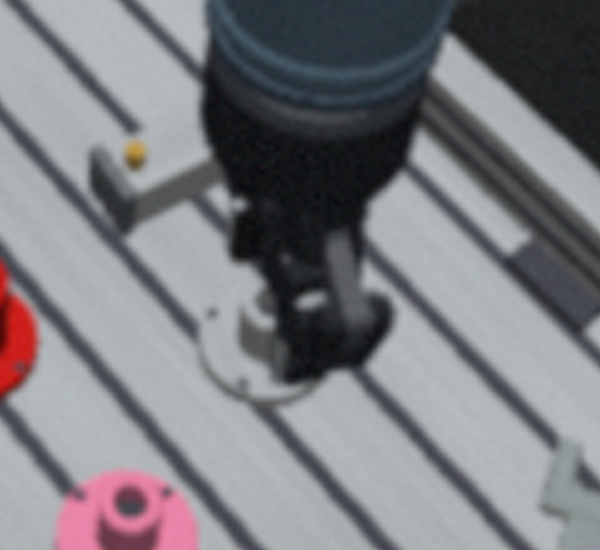

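The fingers straddle hub_34's stem at about (285,340) in the crop. Close.

>>> servo_tool([
  [[0,0,-0.001,0,-1],[0,0,0,0,-1],[0,0,0,0,-1],[0,0,0,0,-1],[0,0,0,0,-1],[0,0,0,0,-1]],
])

```text
time_s: 24.45
eef_pos: [0.4496, -0.2791, -0.0002]
eef_rot: [0.0, 0.2, 0.98, -0.0]
wrist_force: [-0.2, 0.6, 5.5]
opening: 0.24
```

>>> servo_tool([
  [[0,0,0.02,0,-1],[0,0,0.03,0,-1],[0,0,0.04,0,-1],[0,0,0.03,0,-1],[0,0,0,0,-1],[0,0,0,0,-1]],
])

```text
time_s: 25.05
eef_pos: [0.4497, -0.2791, 0.1197]
eef_rot: [0.001, 0.2, 0.98, -0.0]
wrist_force: [-0.6, 0.5, -0.8]
opening: 0.239
```

Run:
```python
from ov import *
o=get_obs();p=o["eef_pos"];print(o["time_s"],p,o["opening"],o["wrist_force"])
c=shot("side","s15",270,220,120,110,[],5)
```

```text
25.05 [ 0.44966178 -0.27908953  0.11969185] 0.2386600193903778 [-0.63459172  0.47504382 -0.80766607]
```

View pics/s15.png

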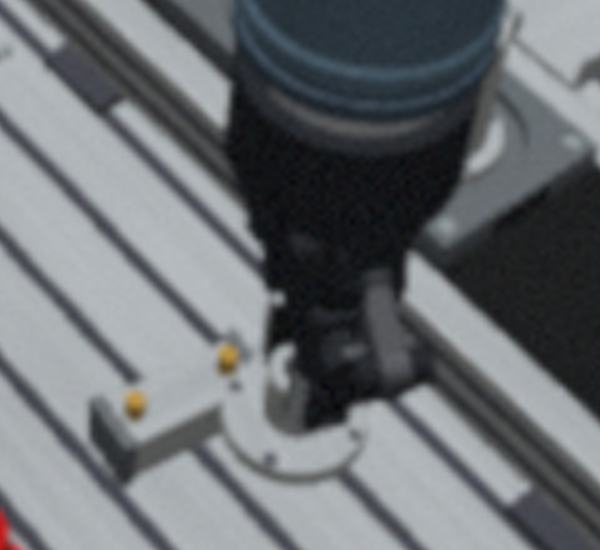

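Hub_34 is held, flange at (295,440) in the crop. Carry it to the nest next to the gauge, moving along y first and then across.

>>> servo_tool([
  [[0,0.03,0,0,-1],[0,0.04,0,0,-1],[0,0.044,0,0,-1],[0,0.044,0,0,-1],[0,0.044,0,0,-1],[0,0.044,0,0,-1],[0,0.044,0,0,-1],[0,0.04,0,0,-1]],
])

```text
time_s: 25.9
eef_pos: [0.4477, 0.0532, 0.1176]
eef_rot: [-0.002, 0.199, 0.98, -0.0]
wrist_force: [0.5, -0.7, -1.4]
opening: 0.236
```

>>> servo_tool([
  [[0.01,0.035,0,0,-1],[0.025,0.03,0,0,-1],[0.03,0.015,0,0,-1],[0.035,0.004,-0.005,0,-1],[0.035,0,-0.01,0,-1],[0.03,0,-0.01,0,-1],[0.012,0,-0.01,0,-1],[0,0,-0.005,0,-1]],
])

```text
time_s: 26.7
eef_pos: [0.6258, 0.1347, 0.0757]
eef_rot: [-0.002, 0.2, 0.98, -0.001]
wrist_force: [-1.1, 0.0, -0.2]
opening: 0.238
```

>>> servo_tool([
  [[0,0,0,0,-1],[0,0,0,0,-1]],
])

```text
time_s: 26.9
eef_pos: [0.6249, 0.1351, 0.0785]
eef_rot: [-0.001, 0.199, 0.98, -0.0]
wrist_force: [-0.3, -0.2, -0.2]
opening: 0.233
```

Run:
```python
from ov import *
o=get_obs();p=o["eef_pos"];print(o["time_s"],p,o["opening"],o["wrist_force"])
c=shot("side","s16",200,60,150,150,[],4)
```

```text
26.9 [0.62494862 0.13512733 0.0784813 ] 0.23252923427727393 [-0.29234208 -0.17927068 -0.23926017]
```

View pics/s16.png

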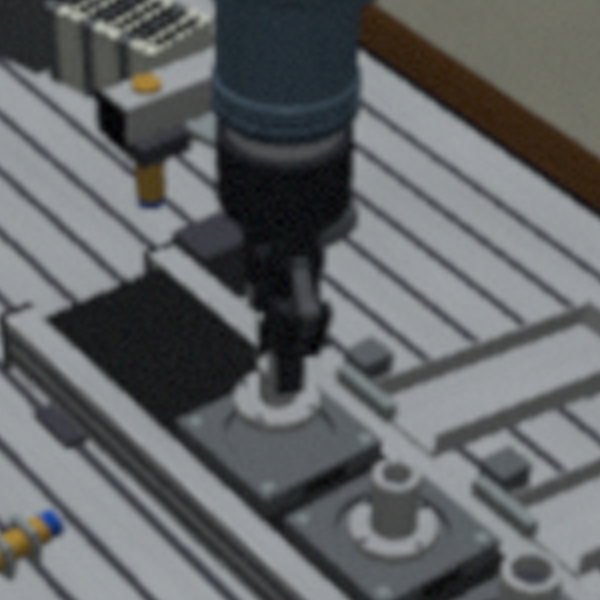

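Hub_34 hangs over the first nest at (280,400) in the crop, with the barrel at (150,185) well clear. Lower it.

>>> servo_tool([
  [[0.001,0,-0.012,0,-1],[0,0,-0.008,0,-1],[0,0,-0.002,0,-1],[0,0,0,0,-1],[0,0,0,0,-1]],
])

```text
time_s: 27.45
eef_pos: [0.6275, 0.1351, 0.0576]
eef_rot: [0.0, 0.2, 0.98, 0.0]
wrist_force: [0.5, 0.4, -0.7]
opening: 0.236
```

>>> servo_tool([
  [[0,0,-0.001,0,-1],[0,0,-0.001,0,-1],[0,0,0,0,-1]],
])

```text
time_s: 27.75
eef_pos: [0.6275, 0.135, 0.0555]
eef_rot: [0.0, 0.2, 0.98, 0.0]
wrist_force: [-0.1, -0.2, -0.9]
opening: 0.237
```

>>> servo_tool([
  [[0,0,-0.001,0,-1],[0,0,0,0,-1],[0,0,0,0,-1]],
])

```text
time_s: 28.05
eef_pos: [0.6275, 0.1351, 0.0544]
eef_rot: [-0.0, 0.2, 0.98, -0.0]
wrist_force: [-0.8, -0.0, -0.4]
opening: 0.234
```

>>> servo_tool([
  [[0,0,-0.001,0,-1],[0,0,0,0,-1],[0,0,0,0,-1]],
])

```text
time_s: 28.35
eef_pos: [0.6275, 0.1351, 0.0534]
eef_rot: [-0.0, 0.2, 0.98, -0.0]
wrist_force: [0.2, -0.3, -0.1]
opening: 0.236
```

>>> servo_tool([
  [[0,0,-0.001,0,-1],[0,0,0,0,-1],[0,0,0,0,-1]],
])

```text
time_s: 28.65
eef_pos: [0.6276, 0.1351, 0.0528]
eef_rot: [0.0, 0.2, 0.98, 0.0]
wrist_force: [-1.1, -0.4, 3.2]
opening: 0.24
```

Contact at the expected height. Release, back away, and move clear of the view.

>>> servo_tool([
  [[0,0,0,0,-0.1],[0,0,0,0,0],[0,0,0,0,0],[0,0,0.01,0,0],[0,0,0.03,0,0],[0,0,0.04,0,0],[-0.03,0,0.02,0,0],[-0.04,0,0.02,0,0]],
])

```text
time_s: 29.45
eef_pos: [0.5586, 0.1348, 0.175]
eef_rot: [0.002, 0.2, 0.98, 0.0]
wrist_force: [-0.3, -0.0, 0.8]
opening: 0.5
```

>>> servo_tool([
  [[-0.04,0,0,0,0],[-0.04,0,0,0,0],[-0.03,0.02,0,0,0],[-0.02,0.035,0,0,0],[-0.02,0.04,0,0,0],[-0.02,0.04,0,0,0],[-0.02,0.04,0,0,0],[-0.01,0.03,0,0,0]],
])

```text
time_s: 30.25
eef_pos: [0.3559, 0.3422, 0.1735]
eef_rot: [0.0, 0.199, 0.98, 0.001]
wrist_force: [0.8, -0.1, -0.0]
opening: 0.502
```

Run:
```python
from ov import *
o=get_obs();print(o["time_s"],o["eef_pos"],o["opening"],o["wrist_force"])
G={"hub_34":(.626,.135),"hub_48":(.628,.027),"hub_62":(.6295,-.084),"hub_76":(.6304,-.177)}
for n in("side","top"):
    c=camera(n);T=trace(c,"hub_34")
    cv2.imwrite(f"pics/{n}F.png",c["img"])
    cv2.imwrite(f"pics/{n}Fz.png",cv2.resize(c["img"][110:220,190:420] if n=="top" else c["img"][130:290,230:410],None,fx=3.3,fy=3.3,interpolation=cv2.INTER_CUBIC))
    for k,g in G.items():
        u,v=proj(c,[*g,.07])[0]
        best=min(T,key=lambda t:np.hypot(*(np.argwhere(t["mask"]).mean(0)[::-1]-[u,v])))
        x,f=fit(c,best["mask"],lambda p:hubparts(p[0],p[1],*H[k],.053),g)
        print(n,k,x.round(4),round(f,3),((x-g)*1e3).round(1))
```

```text
30.25 [0.35590294 0.34217591 0.17352293] 0.5020943601719469 [ 0.75219155 -0.05916674 -0.01488987]
side hub_34 [0.6272 0.1348] 0.057 [ 1.2 -0.2]
side hub_48 [0.63   0.0279] 0.1 [2.  0.9]
side hub_62 [ 0.6305 -0.0853] 0.062 [ 1.  -1.3]
side hub_76 [ 0.6277 -0.1781] 0.044 [-2.7 -1.1]
top hub_34 [0.6276 0.1362] 0.049 [1.6 1.2]
top hub_48 [0.6302 0.028 ] 0.073 [2.2 1. ]
top hub_62 [ 0.6307 -0.0851] 0.046 [ 1.2 -1.1]
top hub_76 [ 0.6277 -0.1768] 0.076 [-2.7  0.2]
```

View pics/sideFz.png

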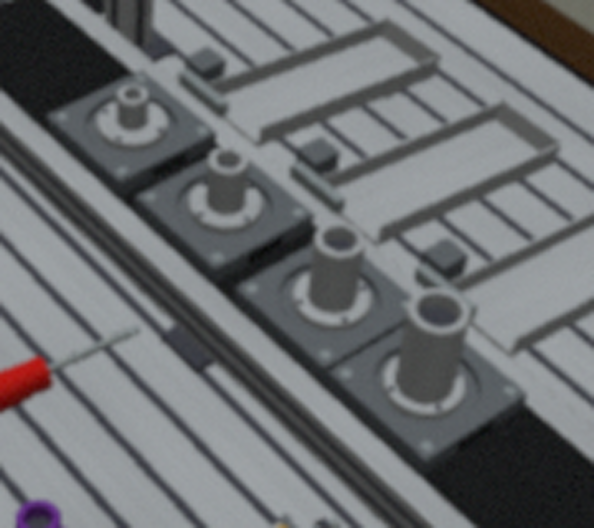

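View pics/topFz.png

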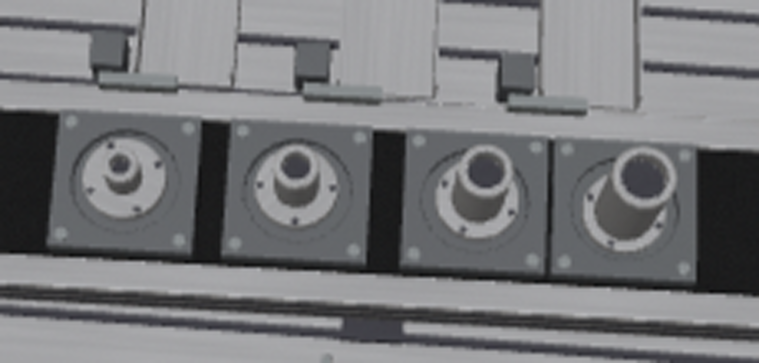

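All four hubs stand inside their nests and step up in height away from the gauge, at top-crop (123,177), (295,183), (477,195) and (632,205). Their centres are within 3 mm of the nest centres, against 7 mm of play.

```bash
python3 -c "
from bench import *
print(hand_in())"
```

```text
the job is handed in; nothing more can be done
None
```

All four hubs are in the carriers in height order, and I've handed the job in; it gave no verdict. From the gauge end outward they are hub_34, hub_48, hub_62 and hub_76. The look-alikes and other items were left alone.

- **Placement:** each hub was lowered in 1 mm steps until the force reading showed contact, then released. In the last pictures from both cameras, all four stand upright in their nests, within about 3 mm of centre.
- **Gauge and timing:** I kept clear of the gauge. It took about 30 s of the 96 s allowed, and no force reading went above about 7 N.
- **What disagreed:** the fingertips are about 29 mm higher than the stated tool frame says. My first grip on hub_48 closed just above it without touching it. I measured the offset in the side view and corrected for it on hub_48 and hub_34. Hub_62 and hub_76 had already been carried with a grip near the top of the stem, and both held.

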